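# Make up the mending job on the order book

### The arm

A 7-joint arm with a two-finger parallel gripper is mounted at the origin on a cart in front of the work surface, level with it; the furniture and walls round the work are solid. World frame = base frame: x ahead of the robot, y to its left, z up, the work surface at z = 0. Lengths are in m, angles in rad, forces in N, time in s.
With the tool pointing down it reaches from about 0.4 to 0.85 m from the base axis. Payload 4.5 kg.
Tool frame: the origin (TCP) lies on the centre line of the jaws, within the pads' length; the fingertips stand 19 mm ahead of it and the grasp point (between the pads) is the TCP (r.tip_extent is the distance from the TCP to the fingertips, in m); z points along the fingers, y is the line along which they close (so a half turn about z gives the same grasp; the last joint's range is limited). The gripper opens to 88 mm and grips with 3 to 60 N. Pads are 18 mm wide; open, the fingers measure 123 mm over their backs; the gripper's body (75 mm by 187 mm) begins 45 mm behind the grasp point.
Start: joints at [-1.154, 0.689, -0.195, 1.565, 0.157, 0.902, -0.215], TCP at [0.233, 0.58, 0.258] pointing down, gripper open.
Joint ranges: [-3.01, 3.01], [-0.46, 2.08], [-1.47, 1.51], [0.13, 2.56], [-1, 4.14], [0.04, 2.09], [-2.66, 2.66]. Speed limits (rad/s): [2.57, 2.57, 3.14, 3.14, 3.14, 3.14, 3.14].

### API

Orientations are given as a unit quaternion [w, x, y, z].
In Python, from station import r gives the robot as it stands.
- The arm moves only by the tool carry_out, never from a script. Its argument "deltas" is a list of rows, each an object of numbers: "dx", "dy", "dz": the shift along the world's x, y, z in shares of 1000 mm (1.0 is 1000 mm); "yaw": the turn about the world's z in a scale on which 1.0 is 180 degrees; "fingers": the opening, from 0 (shut) to 1 (fully open). In form: [{"dx": .., "dy": .., "dz": .., "yaw": .., "fingers": ..}, ...]. A call has exactly 5 rows; each row is the pose to reach, as a shift and turn from the pose commanded when the call began; what a row does not reach only later rows make up. A row lasts 1/10 s, in which the tool goes at most 50 mm and 8.59 degrees, less where a joint would pass 70% of its speed; a pose out of reach is approached as far as the arm can. A shift or turn number past 1, either way, is cut back to 1. A call with a gripper value outside its range is refused whole. The fingers move at their own pace and stop on an object; "newtons" is the grip in N (left out, the last holds). Time passes only in rows, so rows that repeat a pose let the fingers close, or fill a call up. It gives the time, the measured TCP pose, the force, the opening and the grip force at its end, in the units of the state.
- r.read_state(): the state, without advancing time (a new reading comes with each control period).
- r.capture(name): name is "scene" or "top" or "wrist"; returns a dict with "image" (420x560x3 uint8, red, green, blue), "fx", "fy", "cx", "cy" (pixels), "R" (3x3) and "t" (3): a world point X has camera coordinates R X + t; the wrist camera has in their place "mount" (4x4, takes a point from camera to tool coordinates, whose origin is the TCP and whose axes are the flange's). Camera axes: x right, y down, z forward; pixel columns grow to the right and rows downward; lengths in m; the calibration is good to about 2 mm. The wrist camera is an equidistant fisheye: a pixel r from the principal point sees the ray r / f radians off the axis. A picture is of the moment at which its call begins: read the wrist's pose just before it. There is no depth.
- r.finish_job(): hands the job in; it is judged then, once.
The state is a dict: "t": time; "joint_pos": joint angles; "qvel": joint speeds; "joint_torque": joint torques, N m; "position": TCP position; "tcp_rot": TCP orientation; "ft_force": force on the tool from outside, world axes, zero at the start; "moment": the same for the moment, N m; "grip_width": opening from 0.0 (shut) to 1.0 (fully open); "gripper_force": force on a finger pad.
Only numpy, scipy, OpenCV 4.12 (cv2) and the standard library are available. Lean on these libraries where they do the work, as an engineer would, in place of code of your own. Each camera call takes 0.05 s, during which the arm holds its last target. There are 200 camera calls.

### The job

Make up the mending job for hand-over: lay the ticket pad flat in the middle of the order book's cover, its length along the book's length, then stand the round tin in the middle of the pad's plain half and the hand stamp (the near one, not the one beside the press) upright and crosswise (its base across the pad) in the middle of the pad's red-bound half. Stand the short spool of blue thread upright in the middle of the tin's lid, let go of everything, and leave the tall spool, the soap bar and the tape measure where they are.

Things in the scene. Friction and masses are not known exactly. Their poses are not given: they have to be found in the camera images.
- book: the order book, a closed spiral-bound notebook with a plain brown cover, lying flat; it does not move. 148 mm long (its x) by 109 mm (its y); the cover is 10 mm above the table, the wire along one long edge (+y side) stands 13 mm high at most. Origin: on the underside, under the middle of the cover; z up
- pad: the ticket pad, a loose flat block 126 mm long (x) by 62 mm wide (y) by 15 mm thick, about 0.11 kg, rigid. A red binding strip runs across one end, at its own +x end; the half with x > 0 is the red-bound half, the half with x < 0 the plain half, and each half is 63 mm long, so its middle is 31.5 mm from the middle of the pad. Origin: middle of the underside; z up. Grasp it across the 62 mm width
- tin: the round tin with its lid fixed on, white with a flat top, 63 mm in diameter and 24 mm high, about 0.09 kg. Origin: middle of the underside; z up
- rubber_stamp: the hand stamp (not its twin beside the hand press at the far right): a wooden base 26 mm (x) by 52 mm (y), 17 mm high, with an upright black turned handle, 73 mm high in all, about 0.06 kg. The handle's knob is up to 26 mm thick (28 mm along y), from 32 to 73 mm above the underside; grasp it there. Origin: middle of the underside; z up. Crosswise means that its y lies along the pad's y
- short_spool: the short thread spool, blue thread, red flanges (the red-flanged one far back at the left has yellow thread), standing upright, 52 mm high, about 0.03 kg. Flanges 34 mm across at the foot (lowest 8 mm), 32 mm at the top (44 to 52 mm up); core about 20 mm thick between. Origin: in the underside, 10 mm off the axis, which passes through y = +10 mm; z up. Can be gripped round the top flange
- short_spool_axis (a point): the point on the short spool's axis, in its underside (the same body's axes)
- tall_spool: the tall thread spool (black flanges, pale thread), 85 mm high, flanges 48 mm in diameter, standing upright; a bystander to be left alone. Its axis passes 11.5 mm from the origin towards its +y
- soap: a bar of soap, 42 (x) by 70 (y) by 22 mm, lying flat; a bystander to be left alone. Origin: middle of the underside
- tape: a round tape measure, 56 mm in diameter and 26 mm high, with a short tongue of tape sticking out; a bystander to be left alone. The middle of the case is 22 mm from the origin towards its +y
Things that resemble listed ones, but are neither listed nor needed, are in the scene too. What is shaped like the short_spool but turquoise is not meant.

How it is judged:
At the end, for the whole second after the job is handed in: Pad flat on the cover, within 15 mm and 0.2 rad of central and lengthwise; tin and stamp on the pad within 12 mm (along each side) of their half's middle, stamp crosswise within 0.3 rad; spool axis within 12 mm of the tin's; these three upright within 0.1 rad; all released, at rest (x of pad in the frame of book between -0.015 and 0.015 m and y of pad in the frame of book between -0.015 and 0.015 m and z of pad in the frame of book between 0.007 and 0.014 m and angle between the x axis of pad and the x axis of book, either way round below 0.2 rad and angle between pad's own z axis and vertical below 0.08 rad and x of tin in the frame of pad between -0.0435 and -0.0195 m and y of tin in the frame of pad between -0.012 and 0.012 m and z of tin in the frame of pad between 0.012 and 0.019 m and angle between each of tin, rubber_stamp, short_spool's own z axis and vertical below 0.1 rad and x of rubber_stamp in the frame of pad between 0.0195 and 0.0435 m and y of rubber_stamp in the frame of pad between -0.012 and 0.012 m and z of rubber_stamp in the frame of pad between 0.012 and 0.019 m and angle between the y axis of rubber_stamp and the y axis of pad, either way round below 0.3 rad and horizontal distance between short_spool_axis and tin below 0.012 m and z of short_spool_axis in the frame of tin between 0.021 and 0.028 m and linear speed of each of pad, tin, rubber_stamp, short_spool below 0.01 m/s); the robot touches nothing.
It fails at once if the tall spool is moved by more than 20 mm (distance of tall_spool from where it was at the start of the episode above 0.02 m).
It fails at once if the soap bar is moved by more than 20 mm (distance of soap from where it was at the start of the episode above 0.02 m).
It fails at once if the tape measure is moved by more than 20 mm (distance of tape from where it was at the start of the episode above 0.02 m).
It also fails if it takes over 120 s, if anything falls off the work surface, if the arm or the gripper's body presses on something with over 40 N, if the wrist force passes 120 N, or if a joint passes its speed limit or range.

## Working session

There is one attempt and no reset: what is moved stays moved. The work goes in short steps, Python scripts to look and compute and a tool call to move; the robot and the scene stay as the last step left them, time stands still between calls to the robot, and variables do not carry over. Pictures are saved under pics/ and viewed, at most 14 in all, crops included, and the job is handed in when it is done.

Besides the shell and the picture viewer there is one more tool, called after "Call:" by a JSON object that holds its "name" and its "arguments", one argument or row to a line. carry_out: Moves the arm, as the interface text tells. Its arguments: {"type":"object","properties":{"deltas":{"type":"array"},"newtons":{"type":"number"}},"required":["deltas"]}

```bash
mkdir -p pics
python3 - <<'E'
from station import r
import cv2,pickle
s=r.read_state(); print(s['t'],s['position'],s['tcp_rot'],s['grip_width'])
d={}
for n in ("scene","top"):
    c=r.capture(n); d[n]=c; cv2.imwrite(f"pics/{n}0.png",cv2.resize(c["image"][:,:,::-1],(784,588),interpolation=cv2.INTER_CUBIC))
    print(n,c["fx"],c["fy"],c["cx"],c["cy"],c["R"],c["t"])
pickle.dump(d,open("cap0.pkl","wb"))
E
```

```text
0.0 [0.23329536 0.57919311 0.25694067] [-1.05925334e-04  1.90219801e-01  9.81741125e-01 -8.83381843e-04] 1.001289688874936
scene 455.48345497244463 455.48345497244463 278.42224913482204 201.69866946067026 [[-0.62903147 -0.77715212  0.01881479]
 [-0.48015418  0.3693777  -0.79562057]
 [ 0.61136844 -0.50950437 -0.60550303]] [0.32653334 0.29033233 0.87896045]
top 509.7757795244649 509.7757795244649 275.75713250711647 206.7189705457697 [[ 9.00982016e-03 -9.99955481e-01  2.80354809e-03]
 [-9.79993597e-01 -9.38735041e-03 -1.98807511e-01]
 [ 1.98824978e-01 -9.56239252e-04 -9.80034547e-01]] [-0.00907932  0.51642786  1.47566844]
```

View pics/scene0.png

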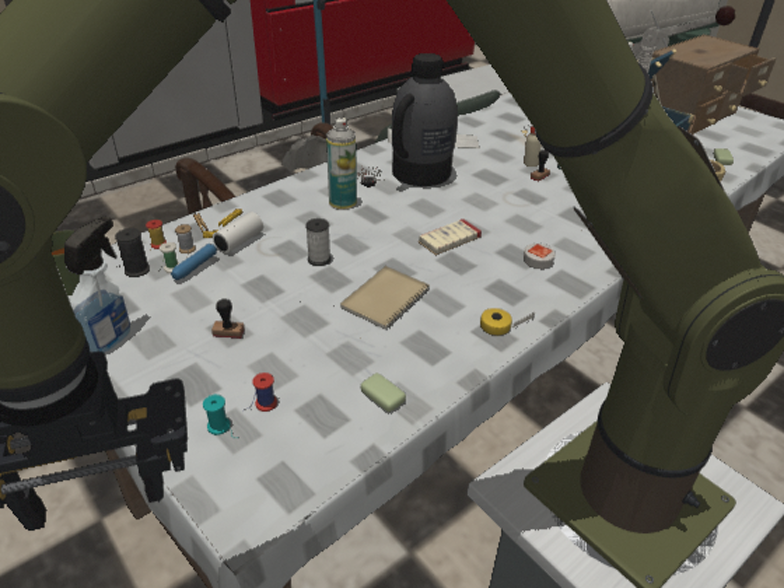

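View pics/top0.png

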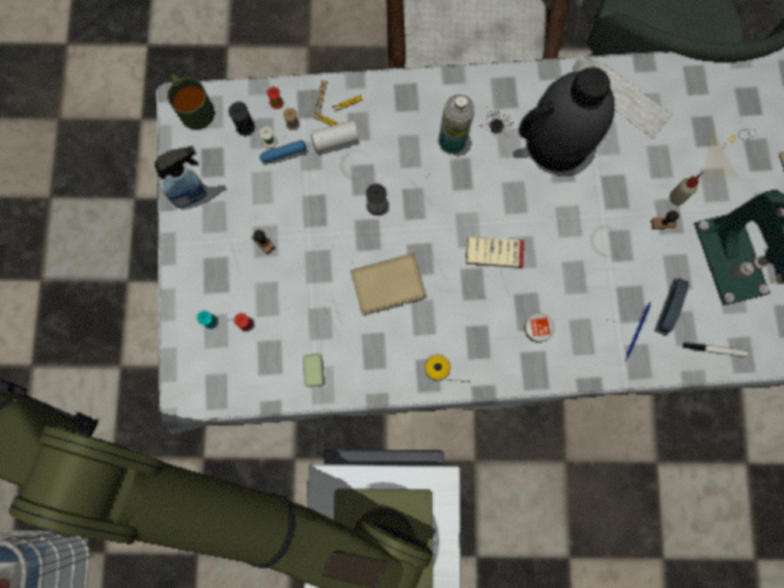

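The things that could be confused, as scene pixel / top pixel:
- **Spools:** blue with red flanges (264,391)/(243,322), which I choose. The others are turquoise (215,414)/(206,319) and yellow-thread with red flanges (156,234)/(275,97).
- **Stamps:** near (228,320)/(264,241), which I choose. The twin by the press is at (540,165)/(665,222).
- **Tin:** (539,256)/(540,328). The yellow round thing (496,321)/(438,367) is the tape.
- **Pad:** cream with a red end (450,236)/(495,252).
- **Book:** (385,297)/(388,284).

```bash
cat > h.py <<'E'
import numpy as np, cv2, pickle
from scipy.optimize import least_squares
from scipy.spatial.transform import Rotation as Ro
def q(w): return Ro.from_quat([w[1],w[2],w[3],w[0]])
def ray(c,u,v):
    """origin and direction in world of pixel u,v (native)"""
    x,y=(u-c["cx"])/c["fx"],(v-c["cy"])/c["fy"]
    if "mount" in c:
        a=np.hypot(x,y); d=np.array([x/a*np.sin(a),y/a*np.sin(a),np.cos(a)]) if a>0 else np.array([0,0,1.])
        T=c["T"]; return T[:3,3],T[:3,:3]@d
    R=np.array(c["R"]); d=R.T@np.array([x,y,1]); return -R.T@np.array(c["t"]),d/np.linalg.norm(d)
def at_z(c,u,v,z):
    o,d=ray(c,u,v); return o+d*(z-o[2])/d[2]
def tri(obs):
    A=np.zeros((3,3));b=np.zeros(3);L=[]
    for c,u,v in obs:
        o,d=ray(c,u,v);P=np.eye(3)-np.outer(d,d);A+=P;b+=P@o;L.append((o,P))
    X=np.linalg.solve(A,b); return X,[round(1000*np.linalg.norm(P@(X-o)),1) for o,P in L]
def project(c,X):
    if "mount" in c:
        p=np.linalg.inv(c["T"])@np.append(X,1); n=np.hypot(p[0],p[1]); a=np.arctan2(n,p[2])
        return c["cx"]+c["fx"]*a*p[0]/n, c["cy"]+c["fy"]*a*p[1]/n
    p=np.array(c["R"])@X+np.array(c["t"]); return c["cx"]+c["fx"]*p[0]/p[2],c["cy"]+c["fy"]*p[1]/p[2]
def wrist(r,name):
    s=r.read_state(); c=r.capture("wrist"); T=np.eye(4);T[:3,:3]=q(s["tcp_rot"]).as_matrix();T[:3,3]=s["position"]
    c["T"]=T@np.array(c["mount"]); pickle.dump(c,open(name+".pkl","wb"))
    cv2.imwrite(f"pics/{name}.png",cv2.resize(c["image"][:,:,::-1],(784,588),interpolation=cv2.INTER_CUBIC)); return s,c
def load(n): return pickle.load(open(n+".pkl","rb"))
E
python3 - <<'E'
from h import *
from station import r
d=load("cap0"); S,T=d["scene"],d["top"]
for n,a,b in [("bluespool top",(264,379),(243,319)),("stamp knob",(224,304),(261,235)),("tin",(539,250),(539,326)),("pad",(450,236),(495,251)),("book",(385,296),(388,284)),("tall",(318,224),(376,189)),("soap",(383,390),(313,368)),("tape",(496,317),(437,366)),("turq",(214,402),(205,316))]:
    X,e=tri([(S,a[0]/1.4,a[1]/1.4),(T,b[0]/1.4,b[1]/1.4)]); print(n,X.round(3),e)
# crop mosaic
M=[]
for c,pts in ((S,[(264,391),(228,320),(539,256),(450,236)]),(T,[(243,322),(264,241),(539,328),(495,252)])):
    row=[]
    for u,v in pts:
        u,v=u/1.4,v/1.4; h=28
        row.append(cv2.resize(cv2.getRectSubPix(c["image"],(2*h,2*h),(u,v)),(196,196),interpolation=cv2.INTER_CUBIC))
    M.append(np.hstack(row))
cv2.imwrite("pics/crop1.png",np.vstack(M)[:,:,::-1])
s,c=wrist(r,"w0"); print(s["joint_pos"],c["mount"],c["fx"],c["cx"],c["cy"])
E
```

```text
bluespool top [0.451 0.301 0.046] [np.float64(1.6), np.float64(1.6)]
stamp knob [0.634 0.27  0.06 ] [np.float64(3.2), np.float64(3.2)]
tin [ 0.445 -0.335  0.024] [np.float64(1.0), np.float64(1.0)]
pad [ 0.616 -0.247  0.004] [np.float64(0.4), np.float64(0.4)]
book [ 0.54  -0.007  0.003] [np.float64(1.7), np.float64(1.7)]
tall [0.731 0.018 0.079] [np.float64(2.5), np.float64(2.5)]
soap [0.351 0.151 0.009] [np.float64(0.5), np.float64(0.5)]
tape [ 0.357 -0.115  0.018] [np.float64(0.5), np.float64(0.5)]
turq [0.457 0.382 0.046] [np.float64(1.1), np.float64(1.1)]
[-1.15422877  0.68990416 -0.19452235  1.56621326  0.15728606  0.90246231
 -0.21508979] [[ 8.98396038e-04 -9.63934721e-01 -2.66137270e-01  6.91643261e-02]
 [ 9.99999578e-01  8.15460044e-04  4.22133319e-04 -1.24176629e-04]
 [-1.89884653e-04 -2.66137537e-01  9.63935047e-01 -1.27281164e-01]
 [ 0.00000000e+00  0.00000000e+00  0.00000000e+00  1.00000000e+00]] 325.19226210127806 280.6328935389719 216.60264113212162
```

View pics/crop1.png

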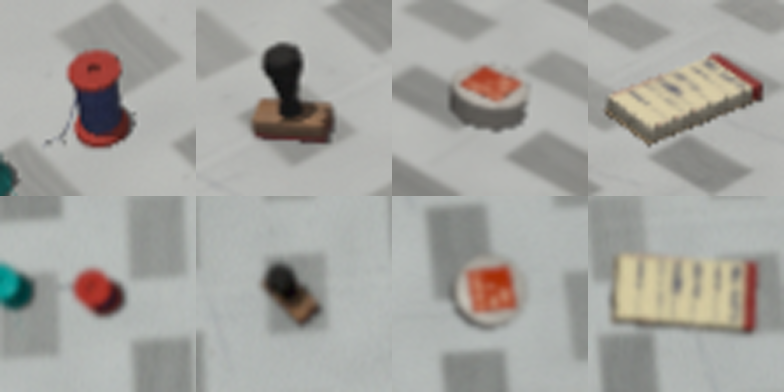

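The crops confirm the choices. Row 1 is the scene view and row 2 the top view: blue spool with red flanges (column 1), near stamp with knob (2), white tin with red label (3), pad with its red end towards −y (4). Now I'll move towards a viewpoint between the book and the pad.

The manual's scale: shifts go in shares of 1000 mm and turns go in shares of 180 degrees. Converting my numbers, -225 mm / 1000 = -0.225, -180 mm / 1000 = -0.18, -30 degrees / 180 = -0.1667.

Call:
{"name": "carry_out", "arguments": {
  "deltas": [
    {"dx": 0.02,"dy": -0.045,"dz": 0,"yaw": -0.0333,"fingers": 1},
    {"dx": 0.04,"dy": -0.09,"dz": 0,"yaw": -0.0667,"fingers": 1},
    {"dx": 0.06,"dy": -0.135,"dz": 0,"yaw": -0.1,"fingers": 1},
    {"dx": 0.08,"dy": -0.18,"dz": 0,"yaw": -0.1333,"fingers": 1},
    {"dx": 0.1,"dy": -0.225,"dz": 0,"yaw": -0.1667,"fingers": 1}
  ]
}}

```text
t: 0.65
position: [0.3339, 0.3528, 0.2577]
tcp_rot: [0.0, 0.44, 0.898, 0.0]
ft_force: [1.9, 0.0, -0.2]
grip_width: 0.998
gripper_force: 0.0
```

Scaled: -225 mm / 1000 = -0.225, -180 mm / 1000 = -0.18, -40 degrees / 180 = -0.2222.

Call:
{"name": "carry_out", "arguments": {
  "deltas": [
    {"dx": 0.02,"dy": -0.045,"dz": 0,"yaw": -0.0444,"fingers": 1},
    {"dx": 0.04,"dy": -0.09,"dz": 0,"yaw": -0.0889,"fingers": 1},
    {"dx": 0.06,"dy": -0.135,"dz": 0,"yaw": -0.1333,"fingers": 1},
    {"dx": 0.08,"dy": -0.18,"dz": 0,"yaw": -0.1778,"fingers": 1},
    {"dx": 0.1,"dy": -0.225,"dz": 0,"yaw": -0.2222,"fingers": 1}
  ]
}}

```text
t: 1.15
position: [0.4339, 0.128, 0.2578]
tcp_rot: [0.0, 0.721, 0.693, 0.0]
ft_force: [1.4, -0.5, -0.9]
grip_width: 1.0
gripper_force: 0.0
```

Scaled: -220 mm / 1000 = -0.22, -176 mm / 1000 = -0.176.

Call:
{"name": "carry_out", "arguments": {
  "deltas": [
    {"dx": 0.022,"dy": -0.044,"dz": 0,"yaw": 0,"fingers": 1},
    {"dx": 0.044,"dy": -0.088,"dz": 0,"yaw": 0,"fingers": 1},
    {"dx": 0.066,"dy": -0.132,"dz": 0,"yaw": 0,"fingers": 1},
    {"dx": 0.088,"dy": -0.176,"dz": 0,"yaw": 0,"fingers": 1},
    {"dx": 0.11,"dy": -0.22,"dz": 0,"yaw": 0,"fingers": 1}
  ]
}}

```text
t: 1.65
position: [0.5439, -0.0921, 0.2576]
tcp_rot: [-0.0, 0.719, 0.695, 0.0]
ft_force: [0.6, 1.4, 0.4]
grip_width: 0.995
gripper_force: 0.0
```

Run:
```python
from h import *
from station import r
s,c=wrist(r,"w1"); print(s["position"],s["tcp_rot"],s["joint_pos"],np.linalg.norm(s["qvel"]),c["T"].round(3))
for n,X in [("pad",(.616,-.247,.015)),("book",(.54,-.007,.01)),("tin",(.445,-.335,.024)),("stamp",(.634,.27,.06)),("spool",(.451,.301,.05))]: print(n,np.array(project(c,X))*1.4)
```

```text
[ 0.54387896 -0.09210487  0.257619  ] [-2.12116882e-04  7.18925316e-01  6.95087293e-01  3.22976669e-05] [ 0.04422019  0.59069776  0.06578749  1.79775216 -0.05391697  0.75515175
  0.10445977] 1.4870093500934038 [[ 0.999 -0.032 -0.009  0.545]
 [-0.033 -0.964 -0.265 -0.024]
 [-0.     0.266 -0.964  0.385]
 [ 0.     0.     0.     1.   ]]
pad [475.42585285 424.58111468]
book [385.7070021  160.82229681]
tin [305.39442535 504.71324263]
stamp [ 489.20828177 -150.25390081]
spool [ 271.52163789 -158.28740429]
```

View pics/w1.png

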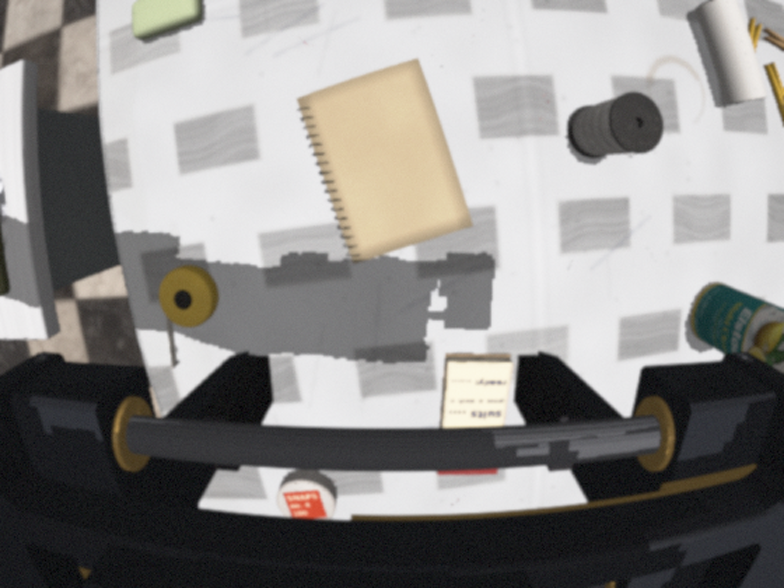

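The wrist view shows the book's cover corners at (300,98), (418,60), (471,225), (355,260), with the wire on the −x side. The pad sits behind the fingers at about (475,410), so I move on past it.

Scaled: -132 mm / 1000 = -0.132, -88 mm / 1000 = -0.088.

Call:
{"name": "carry_out", "arguments": {
  "deltas": [
    {"dx": 0.01,"dy": -0.044,"dz": 0,"yaw": 0,"fingers": 1},
    {"dx": 0.02,"dy": -0.088,"dz": 0,"yaw": 0,"fingers": 1},
    {"dx": 0.03,"dy": -0.132,"dz": 0,"yaw": 0,"fingers": 1},
    {"dx": 0.03,"dy": -0.132,"dz": 0,"yaw": 0,"fingers": 1},
    {"dx": 0.03,"dy": -0.132,"dz": 0,"yaw": 0,"fingers": 1}
  ]
}}

```text
t: 2.2
position: [0.5729, -0.2231, 0.2572]
tcp_rot: [-0.0, 0.72, 0.694, -0.0]
ft_force: [0.6, 0.6, -0.4]
grip_width: 0.998
gripper_force: 0.0
```

Run:
```python
from h import *
from station import r
s,c=wrist(r,"w2"); print(s["position"],np.linalg.norm(s["qvel"]))
```

```text
[ 0.57290184 -0.2231243   0.25721751] 0.06632803943600023
```

Scaled: -120 mm / 1000 = -0.12, -88 mm / 1000 = -0.088.

Call:
{"name": "carry_out", "arguments": {
  "deltas": [
    {"dx": 0.01,"dy": -0.044,"dz": 0,"yaw": 0,"fingers": 1},
    {"dx": 0.02,"dy": -0.088,"dz": 0,"yaw": 0,"fingers": 1},
    {"dx": 0.02,"dy": -0.12,"dz": 0,"yaw": 0,"fingers": 1},
    {"dx": 0.02,"dy": -0.12,"dz": 0,"yaw": 0,"fingers": 1},
    {"dx": 0.02,"dy": -0.12,"dz": 0,"yaw": 0,"fingers": 1}
  ]
}}

```text
t: 2.75
position: [0.5936, -0.3404, 0.2574]
tcp_rot: [-0.001, 0.719, 0.695, 0.001]
ft_force: [-0.1, 2.0, 0.3]
grip_width: 1.0
gripper_force: 0.0
```

Run:
```python
from h import *
from station import r
s,c=wrist(r,"w3"); print(s["position"],np.linalg.norm(s["qvel"]))
c1,c2=load("w2"),c
crop=lambda c,x0,y0:cv2.resize(c["image"][y0:y0+210,x0:x0+280],(560,420),interpolation=cv2.INTER_CUBIC)
for n,k in (("w2",c1),("w3",c2)):
    for m,X in [("pad",(.616,-.247,.015)),("book",(.54,-.007,.01)),("tin",(.445,-.335,.024))]: print(n,m,np.array(project(k,X)))
```

```text
[ 0.59360605 -0.34042521  0.25735136] 0.04644570683717866
w2 pad [318.83454659 207.51321542]
w2 book [246.46713093   8.67613586]
w2 tin [184.2106139  281.17600651]
w3 pad [298.77812391 107.07549923]
w3 book [229.7196194 -67.4928063]
w3 tin [156.00450223 191.15232577]
```

View pics/w2.png

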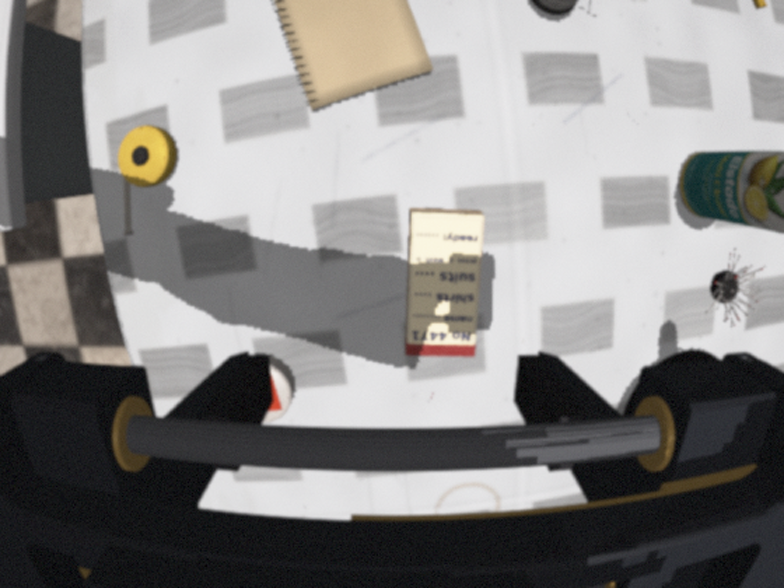

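View pics/w3.png

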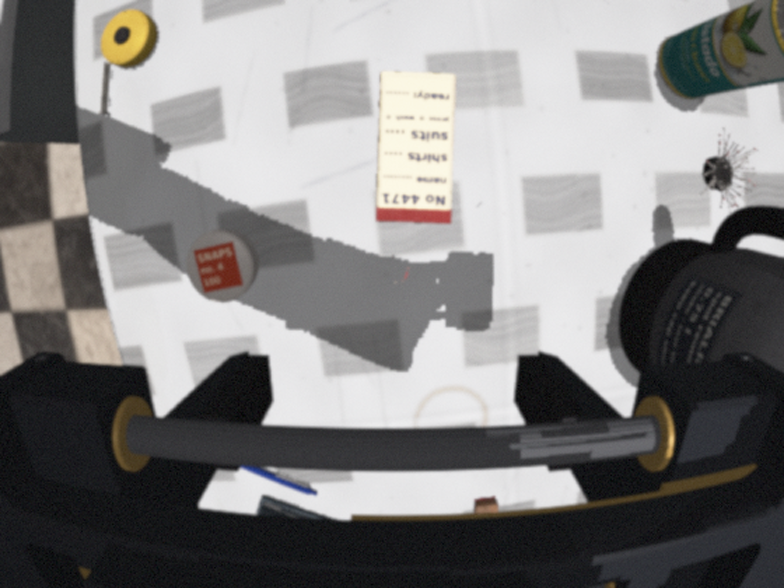

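In w2 the pad's top corners are (410,210), (483,211), (476,356), (406,356) and the near book corners are (315,108), (431,72). In w3 the pad corners are (381,72), (455,74), (451,221), (377,220), the tin's top is centred near (221,265), and the black jug stands at the right from column 615.

Run:
```python
from h import *
k=1/1.4; w1,w2,w3=load("w1"),load("w2"),load("w3"); d=load("cap0")
P2=[(410,210),(483,211),(476,356),(406,356)];P3=[(381,72),(455,74),(451,221),(377,220)]
C=[]
for a,b in zip(P2,P3):
    X,e=tri([(w2,a[0]*k,a[1]*k),(w3,b[0]*k,b[1]*k)]); print(X.round(4),e)
for w,P in((w2,P2),(w3,P3)):
    C=np.array([at_z(w,u*k,v*k,.015) for u,v in P]); m=C.mean(0); ax=(C[2]+C[3]-C[0]-C[1])/2; print("pad",m.round(4),np.linalg.norm(ax).round(4),np.degrees(np.arctan2(ax[1],ax[0])).round(1),np.linalg.norm(C[1]-C[0]).round(4))
B=[(300,98),(418,60),(471,225),(355,260)]
C=np.array([at_z(w1,u*k,v*k,.01) for u,v in B]); print(C.round(3),"book",C.mean(0)); ax=(C[2]+C[3]-C[0]-C[1])/2; print(np.linalg.norm(ax),np.degrees(np.arctan2(ax[1],ax[0])),np.linalg.norm(C[1]-C[0]))
for i,p in ((3,(315,108)),(2,(431,72))): print("bookcorner",tri([(w1,B[i][0]*k,B[i][1]*k),(w2,p[0]*k,p[1]*k)]),at_z(w2,p[0]*k,p[1]*k,.01))
print("tin",at_z(w3,221*k,265*k,.024),tri([(w3,221*k,265*k),(d["scene"],539*k,250*k),(d["top"],539*k,326*k)]))
print("jug",at_z(w3,612*k,330*k,0.))
```

```text
[ 0.5878 -0.1793  0.0073] [np.float64(0.3), np.float64(0.3)]
[ 0.649  -0.1815  0.0059] [np.float64(0.0), np.float64(0.0)]
[ 0.6408 -0.3048  0.0215] [np.float64(0.4), np.float64(0.4)]
[ 0.5808 -0.3027  0.0196] [np.float64(0.4), np.float64(0.4)]
pad [ 0.6144 -0.243   0.015 ] 0.1263 -92.6 0.0599
pad [ 0.6146 -0.2433  0.015 ] 0.122 -93.2 0.0596
[[ 0.471  0.05   0.01 ]
 [ 0.569  0.078  0.01 ]
 [ 0.609 -0.062  0.01 ]
 [ 0.511 -0.088  0.01 ]] book [ 0.54023846 -0.00554436  0.01      ]
0.14456124671386153 -73.95463515821037 0.1014339909303561
bookcorner (array([ 0.51135436, -0.08944456,  0.00309805]), [np.float64(0.6), np.float64(0.6)]) [ 0.51303569 -0.09052424  0.01      ]
bookcorner (array([ 0.60963832, -0.06242119,  0.00328801]), [np.float64(0.5), np.float64(0.5)]) [ 0.60853535 -0.06417408  0.01      ]
tin [ 0.44767466 -0.33288256  0.024     ] (array([ 0.44613635, -0.33436377,  0.0230599 ]), [np.float64(1.6), np.float64(0.7), np.float64(1.7)])
jug [ 0.80285789 -0.41110441  0.        ]
```

Scaled: -144 mm / 1000 = -0.144, 97 mm / 1000 = 0.097, -1 degrees / 180 = -0.0056.

Call:
{"name": "carry_out", "arguments": {
  "deltas": [
    {"dx": 0.01,"dy": 0.048,"dz": 0,"yaw": -0.0056,"fingers": 1},
    {"dx": 0.021,"dy": 0.097,"dz": 0,"yaw": -0.0056,"fingers": 1},
    {"dx": 0.021,"dy": 0.097,"dz": -0.048,"yaw": -0.0056,"fingers": 1},
    {"dx": 0.021,"dy": 0.097,"dz": -0.096,"yaw": -0.0056,"fingers": 1},
    {"dx": 0.021,"dy": 0.097,"dz": -0.144,"yaw": -0.0056,"fingers": 1}
  ]
}}

```text
t: 3.3
position: [0.6154, -0.241, 0.1132]
tcp_rot: [0.0, 0.723, 0.691, 0.001]
ft_force: [1.1, 0.1, -0.9]
grip_width: 0.997
gripper_force: 0.0
```

Scaled: -90 mm / 1000 = -0.09, -78 mm / 1000 = -0.078.

Call:
{"name": "carry_out", "arguments": {
  "deltas": [
    {"dx": 0,"dy": 0,"dz": -0.035,"yaw": 0,"fingers": 1},
    {"dx": 0,"dy": 0,"dz": -0.06,"yaw": 0,"fingers": 1},
    {"dx": 0,"dy": 0,"dz": -0.078,"yaw": 0,"fingers": 1},
    {"dx": 0,"dy": 0,"dz": -0.09,"yaw": 0,"fingers": 1},
    {"dx": 0,"dy": 0,"dz": -0.09,"yaw": 0,"fingers": 1}
  ]
}}

```text
t: 3.8
position: [0.6141, -0.2437, 0.0228]
tcp_rot: [-0.001, 0.725, 0.689, -0.0]
ft_force: [0.7, 1.3, 0.0]
grip_width: 1.002
gripper_force: 0.0
```

Call:
{"name": "carry_out", "arguments": {
  "deltas": [
    {"dx": 0,"dy": 0,"dz": 0,"yaw": 0,"fingers": 0.5},
    {"dx": 0,"dy": 0,"dz": 0,"yaw": 0,"fingers": 0.5},
    {"dx": 0,"dy": 0,"dz": 0,"yaw": 0,"fingers": 0.5},
    {"dx": 0,"dy": 0,"dz": 0,"yaw": 0,"fingers": 0.5},
    {"dx": 0,"dy": 0,"dz": 0,"yaw": 0,"fingers": 0.5}
  ],
  "newtons": 30
}}

```text
t: 4.3
position: [0.615, -0.2455, 0.0248]
tcp_rot: [0.001, 0.725, 0.689, 0.0]
ft_force: [-0.9, -0.8, 5.7]
grip_width: 0.7
gripper_force: 30.0
```

Scaled: 80 mm / 1000 = 0.08, 70 mm / 1000 = 0.07, 10 degrees / 180 = 0.0556.

Call:
{"name": "carry_out", "arguments": {
  "deltas": [
    {"dx": 0,"dy": 0,"dz": 0.015,"yaw": 0,"fingers": 0.5},
    {"dx": 0,"dy": 0,"dz": 0.045,"yaw": 0,"fingers": 0.5},
    {"dx": 0,"dy": 0,"dz": 0.08,"yaw": 0,"fingers": 0.5},
    {"dx": -0.01,"dy": 0.03,"dz": 0.08,"yaw": 0.0278,"fingers": 0.5},
    {"dx": -0.02,"dy": 0.07,"dz": 0.08,"yaw": 0.0556,"fingers": 0.5}
  ]
}}

```text
t: 4.8
position: [0.5949, -0.178, 0.1059]
tcp_rot: [0.003, 0.663, 0.749, -0.0]
ft_force: [0.6, 0.9, -1.9]
grip_width: 0.701
gripper_force: 30.0
```

Scaled: 165 mm / 1000 = 0.165, 120 mm / 1000 = 0.12, 9 degrees / 180 = 0.05.

Call:
{"name": "carry_out", "arguments": {
  "deltas": [
    {"dx": -0.012,"dy": 0.04,"dz": 0,"yaw": 0.0222,"fingers": 0.5},
    {"dx": -0.024,"dy": 0.08,"dz": 0,"yaw": 0.05,"fingers": 0.5},
    {"dx": -0.036,"dy": 0.12,"dz": 0,"yaw": 0.05,"fingers": 0.5},
    {"dx": -0.054,"dy": 0.165,"dz": 0,"yaw": 0.05,"fingers": 0.5},
    {"dx": -0.054,"dy": 0.165,"dz": 0,"yaw": 0.05,"fingers": 0.5}
  ]
}}

```text
t: 5.3
position: [0.5376, -0.0011, 0.1041]
tcp_rot: [-0.003, 0.597, 0.803, 0.001]
ft_force: [-0.0, -1.0, -2.8]
grip_width: 0.697
gripper_force: 30.0
```

Run:
```python
from h import *
from station import r
s,c=wrist(r,"w4"); print(s["position"],s["tcp_rot"],np.linalg.norm(s["qvel"]),s["grip_width"])
y=q(s["tcp_rot"]).as_matrix()[:,1]; print(np.degrees(np.arctan2(y[1],y[0])))
```

```text
[ 0.53758188 -0.00108229  0.10410935] [-0.0033558   0.59657756  0.80254736  0.00129922] 0.14922452316042034 0.6968187937778558
16.74948041653527
```

View pics/w4.png

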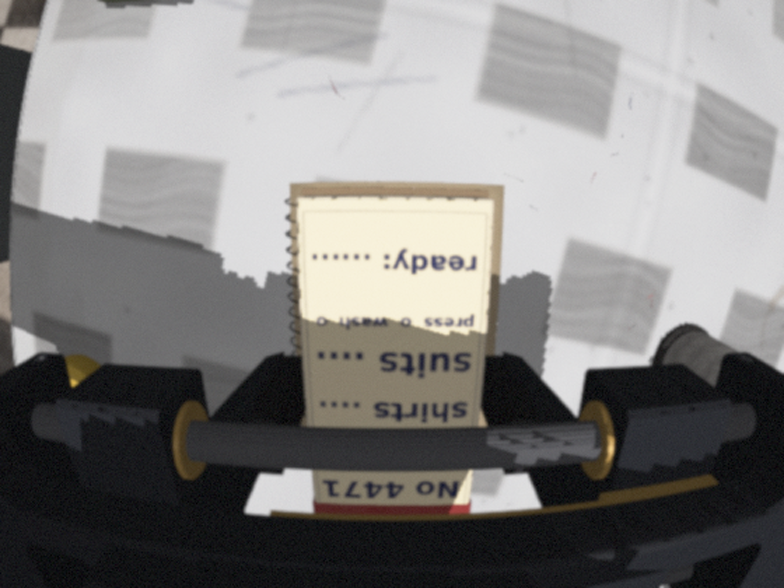

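The view shows the pad gripped squarely, parallel to the book below it (book edge at row 185, pad edge at row 197). Next I lower it.

Scaled: -66 mm / 1000 = -0.066, -62 mm / 1000 = -0.062, -1 degrees / 180 = -0.0056.

Call:
{"name": "carry_out", "arguments": {
  "deltas": [
    {"dx": 0.003,"dy": -0.008,"dz": 0,"yaw": -0.0056,"fingers": 0.5},
    {"dx": 0.003,"dy": -0.008,"dz": -0.03,"yaw": -0.0056,"fingers": 0.5},
    {"dx": 0.003,"dy": -0.008,"dz": -0.05,"yaw": -0.0056,"fingers": 0.5},
    {"dx": 0.003,"dy": -0.008,"dz": -0.062,"yaw": -0.0056,"fingers": 0.5},
    {"dx": 0.003,"dy": -0.008,"dz": -0.066,"yaw": -0.0056,"fingers": 0.5}
  ]
}}

```text
t: 5.85
position: [0.5434, -0.0203, 0.0368]
tcp_rot: [-0.0, 0.609, 0.793, -0.001]
ft_force: [0.0, -0.4, -1.5]
grip_width: 0.704
gripper_force: 30.0
```

Scaled: -3 mm / 1000 = -0.003, -2 mm / 1000 = -0.002.

Call:
{"name": "carry_out", "arguments": {
  "deltas": [
    {"dx": 0,"dy": 0,"dz": -0.002,"yaw": 0,"fingers": 0.5},
    {"dx": 0,"dy": 0,"dz": -0.003,"yaw": 0,"fingers": 0.5},
    {"dx": 0,"dy": 0,"dz": -0.003,"yaw": 0,"fingers": 0.5},
    {"dx": 0,"dy": 0,"dz": -0.003,"yaw": 0,"fingers": 0.5},
    {"dx": 0,"dy": 0,"dz": -0.003,"yaw": 0,"fingers": 0.5}
  ]
}}

```text
t: 6.35
position: [0.5437, -0.0181, 0.0352]
tcp_rot: [0.0, 0.608, 0.794, 0.0]
ft_force: [0.2, -0.2, -2.0]
grip_width: 0.697
gripper_force: 30.0
```

Scaled: 9 mm / 1000 = 0.009, 4 mm / 1000 = 0.004.

Call:
{"name": "carry_out", "arguments": {
  "deltas": [
    {"dx": -0.001,"dy": 0.003,"dz": 0.004,"yaw": 0,"fingers": 0.5},
    {"dx": -0.003,"dy": 0.009,"dz": 0.004,"yaw": 0,"fingers": 0.5},
    {"dx": -0.003,"dy": 0.009,"dz": 0.004,"yaw": 0,"fingers": 0.5},
    {"dx": -0.003,"dy": 0.009,"dz": 0.001,"yaw": 0,"fingers": 0.5},
    {"dx": -0.003,"dy": 0.009,"dz": 0,"yaw": 0,"fingers": 0.5}
  ]
}}

```text
t: 6.85
position: [0.5403, -0.0092, 0.0344]
tcp_rot: [-0.0, 0.608, 0.794, -0.0]
ft_force: [-0.4, -0.2, -1.4]
grip_width: 0.698
gripper_force: 30.0
```

Scaled: 20 mm / 1000 = 0.02, -1 mm / 1000 = -0.001.

Call:
{"name": "carry_out", "arguments": {
  "deltas": [
    {"dx": 0,"dy": 0,"dz": -0.001,"yaw": 0,"fingers": 0.5},
    {"dx": 0,"dy": 0,"dz": -0.001,"yaw": 0,"fingers": 0.85},
    {"dx": 0,"dy": 0,"dz": -0.001,"yaw": 0,"fingers": 0.85},
    {"dx": 0,"dy": 0,"dz": -0.001,"yaw": 0,"fingers": 0.85},
    {"dx": 0,"dy": 0,"dz": 0.02,"yaw": 0,"fingers": 0.85}
  ]
}}

```text
t: 7.35
position: [0.539, -0.0092, 0.053]
tcp_rot: [-0.002, 0.608, 0.794, -0.001]
ft_force: [-0.6, -1.1, 0.2]
grip_width: 0.847
gripper_force: 0.0
```

Scaled: 120 mm / 1000 = 0.12, 106 mm / 1000 = 0.106.

Call:
{"name": "carry_out", "arguments": {
  "deltas": [
    {"dx": 0,"dy": 0,"dz": 0.048,"yaw": 0,"fingers": 1},
    {"dx": 0,"dy": 0,"dz": 0.096,"yaw": 0,"fingers": 1},
    {"dx": -0.013,"dy": -0.046,"dz": 0.106,"yaw": 0,"fingers": 1},
    {"dx": -0.026,"dy": -0.092,"dz": 0.12,"yaw": 0,"fingers": 1},
    {"dx": -0.026,"dy": -0.092,"dz": 0.12,"yaw": 0,"fingers": 1}
  ]
}}

```text
t: 7.85
position: [0.5126, -0.1101, 0.1766]
tcp_rot: [0.002, 0.613, 0.79, -0.002]
ft_force: [0.2, -0.6, 0.0]
grip_width: 0.999
gripper_force: 0.0
```

Run:
```python
from h import *
from station import r
s,c=wrist(r,"w5"); print(s["position"],np.linalg.norm(s["qvel"]))
```

```text
[ 0.51255798 -0.11013959  0.17656639] 0.1443530804000262
```

Scaled: -233 mm / 1000 = -0.233, -192 mm / 1000 = -0.192.

Call:
{"name": "carry_out", "arguments": {
  "deltas": [
    {"dx": -0.013,"dy": -0.048,"dz": 0,"yaw": 0,"fingers": 1},
    {"dx": -0.026,"dy": -0.096,"dz": 0,"yaw": 0,"fingers": 1},
    {"dx": -0.04,"dy": -0.144,"dz": 0,"yaw": 0,"fingers": 1},
    {"dx": -0.053,"dy": -0.192,"dz": 0,"yaw": 0,"fingers": 1},
    {"dx": -0.066,"dy": -0.233,"dz": 0,"yaw": 0,"fingers": 1}
  ]
}}

```text
t: 8.4
position: [0.4483, -0.3355, 0.1742]
tcp_rot: [-0.0, 0.608, 0.794, 0.0]
ft_force: [0.8, 0.5, -0.3]
grip_width: 1.0
gripper_force: 0.0
```

Run:
```python
from h import *
from station import r
s,c=wrist(r,"w6"); print(s["position"],np.linalg.norm(s["qvel"]))
a=load("w5")
cr=lambda c,x0:cv2.resize(c["image"][:280,x0:x0+260],(390,420),interpolation=cv2.INTER_CUBIC)
for m,X in [("pad",(.54,-.0065,.025)),("tin",(.4465,-.334,.024))]: print(m,project(a,X),project(c,X))
cv2.imwrite("pics/m5.png",np.hstack([cr(a,160),cr(c,150)])[:,:,::-1])
```

```text
[ 0.44832013 -0.33554509  0.17418563] 1.1571676797019934
pad (np.float64(343.11668936873525), np.float64(100.41961005325587)) (np.float64(452.446277735659), np.float64(-68.24821192868342))
tin (np.float64(180.10208951573063), np.float64(371.86164686029383)) (np.float64(279.835976467917), np.float64(205.88579189686382))
```

View pics/m5.png

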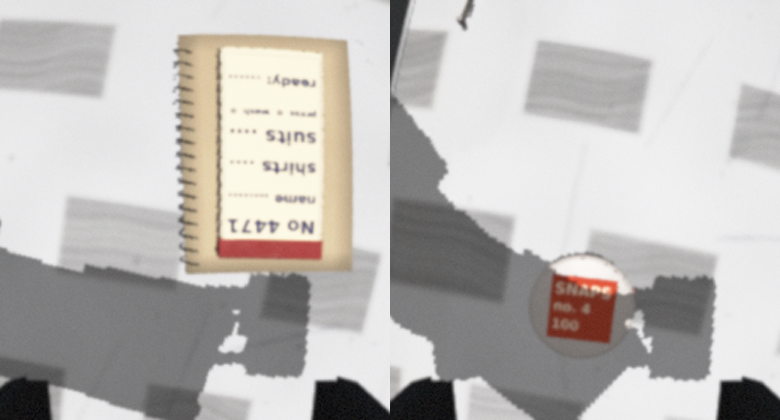

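Left crop: the pad lies square on the cover, with corners (222,47), (322,52), (322,258), (218,258) against the cover's (181,36), (347,41), (352,270), (186,271). Right crop: the tin's top is centred at (584,306), within 2 px of where I predicted.

Run:
```python
from h import *
from station import r
a,c=load("w5"),load("w6"); f=lambda p,x0:(p[0]/1.5+x0,p[1]/1.5)
P=np.array([at_z(a,*f(p,160),.025) for p in [(222,47),(322,52),(322,258),(218,258)]]); B=np.array([at_z(a,*f(p,160),.01) for p in [(181,36),(347,41),(352,270),(186,271)]])
for n,C in(("pad",P),("book",B)):
    ax=(C[2]+C[3]-C[0]-C[1])/2; print(n,C.mean(0).round(4),np.linalg.norm(ax).round(4),np.degrees(np.arctan2(ax[1],ax[0])).round(1))
X=at_z(c,*f((194,306),150),.024); print("tin",X, tri([(c,*f((194,306),150)),(load("w3"),221/1.4,265/1.4)]))
s=r.read_state(); print(s["position"])
```

```text
pad [ 0.5394 -0.0071  0.025 ] 0.1235 -75.7
book [ 0.5402 -0.0053  0.01  ] 0.146 -73.9
tin [ 0.44563162 -0.33247407  0.024     ] (array([ 0.44587946, -0.33355471,  0.01956582]), [np.float64(0.1), np.float64(0.1)])
[ 0.44405582 -0.34478322  0.17432766]
```

Scaled: -151 mm / 1000 = -0.151, -120 mm / 1000 = -0.12.

Call:
{"name": "carry_out", "arguments": {
  "deltas": [
    {"dx": -0.003,"dy": 0.002,"dz": -0.04,"yaw": 0,"fingers": 1},
    {"dx": -0.003,"dy": 0.002,"dz": -0.085,"yaw": 0,"fingers": 1},
    {"dx": -0.003,"dy": 0.002,"dz": -0.12,"yaw": 0,"fingers": 1},
    {"dx": -0.003,"dy": 0.002,"dz": -0.142,"yaw": 0,"fingers": 1},
    {"dx": -0.003,"dy": 0.002,"dz": -0.151,"yaw": 0,"fingers": 1}
  ]
}}

```text
t: 8.95
position: [0.4452, -0.3297, 0.021]
tcp_rot: [-0.002, 0.607, 0.794, 0.0]
ft_force: [0.1, 0.1, 0.1]
grip_width: 1.001
gripper_force: 0.0
```

Call:
{"name": "carry_out", "arguments": {
  "deltas": [
    {"dx": 0,"dy": 0,"dz": 0,"yaw": 0,"fingers": 1},
    {"dx": 0,"dy": 0,"dz": 0,"yaw": 0,"fingers": 0.5},
    {"dx": 0,"dy": 0,"dz": 0,"yaw": 0,"fingers": 0.5},
    {"dx": 0,"dy": 0,"dz": 0,"yaw": 0,"fingers": 0.5},
    {"dx": 0,"dy": 0,"dz": 0,"yaw": 0,"fingers": 0.5}
  ],
  "newtons": 25
}}

```text
t: 9.45
position: [0.4458, -0.3326, 0.0248]
tcp_rot: [0.001, 0.608, 0.794, 0.0]
ft_force: [-0.0, 0.5, 5.6]
grip_width: 0.706
gripper_force: 25.0
```

Scaled: 107 mm / 1000 = 0.107, 98 mm / 1000 = 0.098.

Call:
{"name": "carry_out", "arguments": {
  "deltas": [
    {"dx": 0,"dy": 0,"dz": 0.02,"yaw": 0,"fingers": 0.5},
    {"dx": 0,"dy": 0,"dz": 0.06,"yaw": 0,"fingers": 0.5},
    {"dx": 0.004,"dy": 0.016,"dz": 0.098,"yaw": 0,"fingers": 0.5},
    {"dx": 0.014,"dy": 0.06,"dz": 0.098,"yaw": 0,"fingers": 0.5},
    {"dx": 0.026,"dy": 0.107,"dz": 0.098,"yaw": 0,"fingers": 0.5}
  ]
}}

```text
t: 9.95
position: [0.4721, -0.2261, 0.1235]
tcp_rot: [0.002, 0.61, 0.792, 0.0]
ft_force: [0.5, 0.9, -1.6]
grip_width: 0.71
gripper_force: 25.0
```

Scaled: 235 mm / 1000 = 0.235, 192 mm / 1000 = 0.192.

Call:
{"name": "carry_out", "arguments": {
  "deltas": [
    {"dx": 0.012,"dy": 0.048,"dz": 0,"yaw": 0,"fingers": 0.5},
    {"dx": 0.024,"dy": 0.096,"dz": 0,"yaw": 0,"fingers": 0.5},
    {"dx": 0.035,"dy": 0.144,"dz": 0,"yaw": 0,"fingers": 0.5},
    {"dx": 0.046,"dy": 0.192,"dz": 0,"yaw": 0,"fingers": 0.5},
    {"dx": 0.057,"dy": 0.235,"dz": 0,"yaw": 0,"fingers": 0.5}
  ]
}}

```text
t: 10.45
position: [0.5286, 0.0126, 0.122]
tcp_rot: [-0.0, 0.608, 0.794, 0.0]
ft_force: [-0.8, -0.3, -1.0]
grip_width: 0.708
gripper_force: 25.0
```

Scaled: -65 mm / 1000 = -0.065, -60 mm / 1000 = -0.06.

Call:
{"name": "carry_out", "arguments": {
  "deltas": [
    {"dx": 0.003,"dy": 0.014,"dz": 0,"yaw": 0,"fingers": 0.5},
    {"dx": 0.003,"dy": 0.014,"dz": -0.02,"yaw": 0,"fingers": 0.5},
    {"dx": 0.003,"dy": 0.014,"dz": -0.045,"yaw": 0,"fingers": 0.5},
    {"dx": 0.003,"dy": 0.014,"dz": -0.06,"yaw": 0,"fingers": 0.5},
    {"dx": 0.003,"dy": 0.014,"dz": -0.065,"yaw": 0,"fingers": 0.5}
  ]
}}

```text
t: 10.95
position: [0.5305, 0.0231, 0.0556]
tcp_rot: [-0.001, 0.609, 0.794, -0.001]
ft_force: [-0.2, 0.7, -0.7]
grip_width: 0.706
gripper_force: 25.0
```

Scaled: -6 mm / 1000 = -0.006, -5 mm / 1000 = -0.005.

Call:
{"name": "carry_out", "arguments": {
  "deltas": [
    {"dx": 0,"dy": 0,"dz": -0.003,"yaw": 0,"fingers": 0.5},
    {"dx": 0,"dy": 0,"dz": -0.005,"yaw": 0,"fingers": 0.5},
    {"dx": 0,"dy": 0,"dz": -0.006,"yaw": 0,"fingers": 0.5},
    {"dx": 0,"dy": 0,"dz": -0.006,"yaw": 0,"fingers": 0.5},
    {"dx": 0,"dy": 0,"dz": -0.006,"yaw": 0,"fingers": 0.5}
  ]
}}

```text
t: 11.45
position: [0.5317, 0.0238, 0.0512]
tcp_rot: [0.0, 0.608, 0.794, 0.0]
ft_force: [0.1, -0.5, -0.8]
grip_width: 0.707
gripper_force: 25.0
```

Scaled: -1 mm / 1000 = -0.001.

Call:
{"name": "carry_out", "arguments": {
  "deltas": [
    {"dx": 0,"dy": 0,"dz": -0.001,"yaw": 0,"fingers": 0.5},
    {"dx": 0,"dy": 0,"dz": -0.001,"yaw": 0,"fingers": 0.5},
    {"dx": 0,"dy": 0,"dz": -0.001,"yaw": 0,"fingers": 0.9},
    {"dx": 0,"dy": 0,"dz": -0.001,"yaw": 0,"fingers": 0.9},
    {"dx": 0,"dy": 0,"dz": -0.001,"yaw": 0,"fingers": 0.9}
  ]
}}

```text
t: 11.95
position: [0.5314, 0.0238, 0.0498]
tcp_rot: [0.0, 0.608, 0.794, 0.0]
ft_force: [0.5, 0.6, 0.5]
grip_width: 0.897
gripper_force: 0.0
```

Scaled: 160 mm / 1000 = 0.16, 150 mm / 1000 = 0.15.

Call:
{"name": "carry_out", "arguments": {
  "deltas": [
    {"dx": 0,"dy": 0,"dz": 0.03,"yaw": 0,"fingers": 0.9},
    {"dx": 0,"dy": 0,"dz": 0.075,"yaw": 0,"fingers": 0.9},
    {"dx": 0,"dy": 0,"dz": 0.12,"yaw": 0,"fingers": 1},
    {"dx": 0.01,"dy": 0.03,"dz": 0.15,"yaw": 0,"fingers": 1},
    {"dx": 0.02,"dy": 0.07,"dz": 0.16,"yaw": 0,"fingers": 1}
  ]
}}

```text
t: 12.45
position: [0.5534, 0.0919, 0.2136]
tcp_rot: [0.003, 0.611, 0.792, 0.002]
ft_force: [0.8, -0.4, -1.0]
grip_width: 1.001
gripper_force: 0.0
```

Scaled: 66 mm / 1000 = 0.066, 49 mm / 1000 = 0.049.

Call:
{"name": "carry_out", "arguments": {
  "deltas": [
    {"dx": 0.025,"dy": 0.033,"dz": 0,"yaw": 0,"fingers": 1},
    {"dx": 0.049,"dy": 0.066,"dz": 0,"yaw": 0,"fingers": 1},
    {"dx": 0.049,"dy": 0.066,"dz": 0,"yaw": 0,"fingers": 1},
    {"dx": 0.049,"dy": 0.066,"dz": 0,"yaw": 0,"fingers": 1},
    {"dx": 0.049,"dy": 0.066,"dz": 0,"yaw": 0,"fingers": 1}
  ]
}}

```text
t: 12.95
position: [0.5997, 0.1581, 0.2094]
tcp_rot: [-0.0, 0.609, 0.793, -0.001]
ft_force: [0.3, 0.8, 0.3]
grip_width: 1.001
gripper_force: 0.0
```

Run:
```python
from h import *
from station import r
s,c=wrist(r,"w7"); print(s["position"],np.linalg.norm(s["qvel"]))
```

```text
[0.59965952 0.15807802 0.20944003] 0.015245686512699762
```

Scaled: 80 mm / 1000 = 0.08, 40 mm / 1000 = 0.04.

Call:
{"name": "carry_out", "arguments": {
  "deltas": [
    {"dx": 0.017,"dy": 0.04,"dz": 0,"yaw": 0,"fingers": 1},
    {"dx": 0.034,"dy": 0.08,"dz": 0,"yaw": 0,"fingers": 1},
    {"dx": 0.034,"dy": 0.08,"dz": 0,"yaw": 0,"fingers": 1},
    {"dx": 0.034,"dy": 0.08,"dz": 0,"yaw": 0,"fingers": 1},
    {"dx": 0.034,"dy": 0.08,"dz": 0,"yaw": 0,"fingers": 1}
  ]
}}

```text
t: 13.5
position: [0.6342, 0.2371, 0.2097]
tcp_rot: [0.0, 0.609, 0.793, -0.001]
ft_force: [-0.2, -0.5, -0.3]
grip_width: 0.999
gripper_force: 0.0
```

Run:
```python
from h import *
from station import r
s,c=wrist(r,"w8"); print(s["position"],np.linalg.norm(s["qvel"]))
a=load("w7"); out=[]
for k in (a,c):
    u,v=project(k,(.634,.265,.03)); x0,y0=int(u-65),max(0,int(v-70)); out.append(cv2.resize(k["image"][y0:y0+140,x0:x0+130],(390,420),interpolation=cv2.INTER_CUBIC)); print(u,v,x0,y0)
cv2.imwrite("pics/m8.png",np.hstack(out)[:,:,::-1])
```

```text
[0.63417891 0.23712793 0.20966923] 0.011822585480411473
346.55745949865207 103.21949146354973 281 33
288.9986266102271 172.67759450295574 223 102
```

View pics/m8.png

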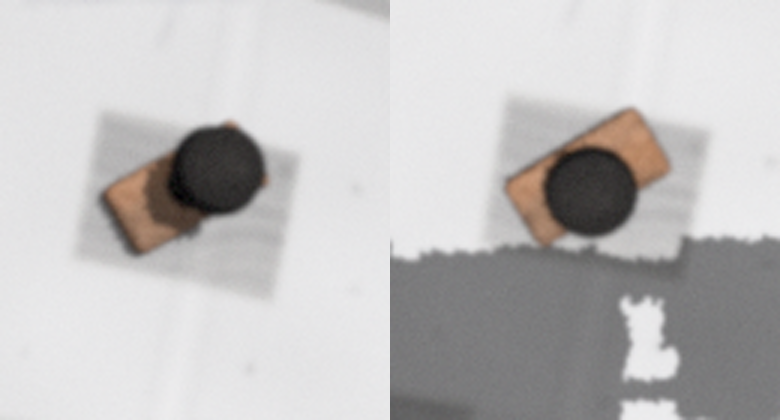

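Knob centres: left (218,169), right (200,191 in its own crop). Right crop base-top corners: (634,108), (670,165), (545,245), (505,185).

Run:
```python
from h import *
a,c=load("w7"),load("w8")
print("knob",tri([(a,281+218/3,33+169/3),(c,223+200/3,102+191/3)]))
C=np.array([at_z(c,223+(u-390)/3,102+v/3,.017) for u,v in [(634,108),(670,165),(545,245),(505,185)]]); print(C.mean(0))
for l in (C[0]+C[1]-C[2]-C[3],C[0]-C[1]+C[3]-C[2]): print(np.linalg.norm(l)/2,np.degrees(np.arctan2(l[1],l[0])))
```

```text
knob (array([0.63135531, 0.27469722, 0.06008803]), [np.float64(0.2), np.float64(0.2)])
[0.63170249 0.2750488  0.017     ]
0.04919297947889362 47.135924528423864
0.023103796117046386 137.93398701104294
```

Scaled: -70 mm / 1000 = -0.07, 37 mm / 1000 = 0.037, 32 degrees / 180 = 0.1778.

Call:
{"name": "carry_out", "arguments": {
  "deltas": [
    {"dx": -0.001,"dy": 0.012,"dz": 0,"yaw": 0.0444,"fingers": 0.8},
    {"dx": -0.003,"dy": 0.025,"dz": 0,"yaw": 0.0889,"fingers": 0.8},
    {"dx": -0.003,"dy": 0.037,"dz": 0,"yaw": 0.1333,"fingers": 0.8},
    {"dx": -0.003,"dy": 0.037,"dz": -0.03,"yaw": 0.1778,"fingers": 0.8},
    {"dx": -0.003,"dy": 0.037,"dz": -0.07,"yaw": 0.1778,"fingers": 0.8}
  ]
}}

```text
t: 14.05
position: [0.6334, 0.276, 0.1417]
tcp_rot: [0.002, 0.365, 0.931, 0.002]
ft_force: [-0.4, 0.1, -1.4]
grip_width: 0.804
gripper_force: 0.0
```

Scaled: -84 mm / 1000 = -0.084, -76 mm / 1000 = -0.076.

Call:
{"name": "carry_out", "arguments": {
  "deltas": [
    {"dx": 0,"dy": 0,"dz": -0.035,"yaw": 0,"fingers": 0.8},
    {"dx": 0,"dy": 0,"dz": -0.06,"yaw": 0,"fingers": 0.8},
    {"dx": 0,"dy": 0,"dz": -0.076,"yaw": 0,"fingers": 0.8},
    {"dx": 0,"dy": 0,"dz": -0.084,"yaw": 0,"fingers": 0.8},
    {"dx": 0,"dy": 0,"dz": -0.084,"yaw": 0,"fingers": 0.8}
  ]
}}

```text
t: 14.55
position: [0.6313, 0.276, 0.0554]
tcp_rot: [-0.0, 0.366, 0.931, -0.0]
ft_force: [-0.6, 0.0, -0.1]
grip_width: 0.8
gripper_force: 0.0
```

Run:
```python
from h import *
from station import r
s,c=wrist(r,"w9"); print(s["position"],s["tcp_rot"],np.linalg.norm(s["qvel"]))
y=q(s["tcp_rot"]).as_matrix()[:,1]; print(np.degrees(np.arctan2(y[1],y[0])))
```

```text
[0.63133553 0.2759897  0.05540462] [-1.92808029e-04  3.66289937e-01  9.30500644e-01 -4.43094242e-04] 0.03891626743218274
47.02601721201659
```

Call:
{"name": "carry_out", "arguments": {
  "deltas": [
    {"dx": 0,"dy": 0,"dz": 0,"yaw": 0,"fingers": 0.2},
    {"dx": 0,"dy": 0,"dz": 0,"yaw": 0,"fingers": 0.2},
    {"dx": 0,"dy": 0,"dz": 0,"yaw": 0,"fingers": 0.2},
    {"dx": 0,"dy": 0,"dz": 0,"yaw": 0,"fingers": 0.2},
    {"dx": 0,"dy": 0,"dz": 0,"yaw": 0,"fingers": 0.2}
  ],
  "newtons": 20
}}

```text
t: 15.1
position: [0.6315, 0.2769, 0.056]
tcp_rot: [0.0, 0.366, 0.931, 0.0]
ft_force: [0.2, -0.6, -0.2]
grip_width: 0.37
gripper_force: 0.0
```

Scaled: 25 mm / 1000 = 0.025, 10 mm / 1000 = 0.01.

Call:
{"name": "carry_out", "arguments": {
  "deltas": [
    {"dx": 0,"dy": 0,"dz": 0,"yaw": 0,"fingers": 0.2},
    {"dx": 0,"dy": 0,"dz": 0,"yaw": 0,"fingers": 0.2},
    {"dx": 0,"dy": 0,"dz": 0,"yaw": 0,"fingers": 0.2},
    {"dx": 0,"dy": 0,"dz": 0.01,"yaw": 0,"fingers": 0.2},
    {"dx": 0,"dy": 0,"dz": 0.025,"yaw": 0,"fingers": 0.2}
  ]
}}

```text
t: 15.6
position: [0.6308, 0.2766, 0.0807]
tcp_rot: [-0.001, 0.366, 0.931, -0.001]
ft_force: [0.7, -0.1, -0.5]
grip_width: 0.265
gripper_force: 19.8
```

Scaled: -153 mm / 1000 = -0.153, -108 mm / 1000 = -0.108, -24 degrees / 180 = -0.1333.

Call:
{"name": "carry_out", "arguments": {
  "deltas": [
    {"dx": 0,"dy": 0,"dz": 0.04,"yaw": 0,"fingers": 0.2},
    {"dx": -0.005,"dy": -0.02,"dz": 0.075,"yaw": -0.0333,"fingers": 0.2},
    {"dx": -0.017,"dy": -0.063,"dz": 0.075,"yaw": -0.0667,"fingers": 0.2},
    {"dx": -0.029,"dy": -0.108,"dz": 0.075,"yaw": -0.1,"fingers": 0.2},
    {"dx": -0.041,"dy": -0.153,"dz": 0.075,"yaw": -0.1333,"fingers": 0.2}
  ]
}}

```text
t: 16.1
position: [0.5905, 0.1227, 0.1577]
tcp_rot: [0.001, 0.553, 0.833, 0.001]
ft_force: [1.0, -0.9, 0.1]
grip_width: 0.267
gripper_force: 19.8
```

Scaled: -160 mm / 1000 = -0.16, -130 mm / 1000 = -0.13, -8 degrees / 180 = -0.0444.

Call:
{"name": "carry_out", "arguments": {
  "deltas": [
    {"dx": -0.012,"dy": -0.045,"dz": 0,"yaw": -0.0222,"fingers": 0.2},
    {"dx": -0.024,"dy": -0.09,"dz": 0,"yaw": -0.0444,"fingers": 0.2},
    {"dx": -0.035,"dy": -0.13,"dz": 0,"yaw": -0.0444,"fingers": 0.2},
    {"dx": -0.043,"dy": -0.16,"dz": 0,"yaw": -0.0444,"fingers": 0.2},
    {"dx": -0.043,"dy": -0.16,"dz": 0,"yaw": -0.0444,"fingers": 0.2}
  ]
}}

```text
t: 16.6
position: [0.5463, -0.0428, 0.1572]
tcp_rot: [0.001, 0.612, 0.791, -0.001]
ft_force: [0.1, -0.6, 0.5]
grip_width: 0.269
gripper_force: 19.8
```

Run:
```python
from h import *
from station import r
s,c=wrist(r,"w10"); print(s["position"],np.linalg.norm(s["qvel"]))
S=r.capture("scene"); T=r.capture("top"); pickle.dump({"scene":S,"top":T},open("cap1.pkl","wb"))
print(project(S,(.54,-.007,.06)))
x0,y0=205,130
cv2.imwrite("pics/m10.png",np.hstack([cv2.resize(S["image"][y0:y0+140,x0:x0+130],(390,420),interpolation=cv2.INTER_CUBIC),cv2.resize(c["image"][:420,140:400],(390,420)[::1],interpolation=cv2.INTER_CUBIC)])[:,:,::-1])
```

```text
[ 0.54634934 -0.04277072  0.15723523] 0.11195453416069596
(np.float64(275.8764911432687), np.float64(194.23575082456296))
```

View pics/m10.png

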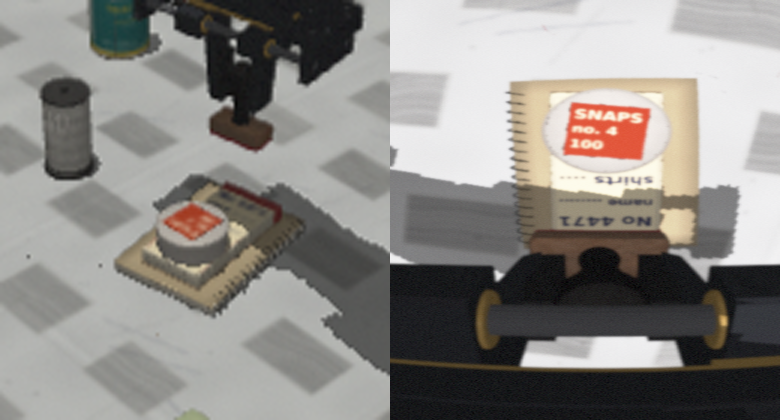

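The stamp hangs upright in the grip, at (240,128) in the left crop, with its base across the pad. The tin sits on the plain half at (190,228). Next I lower the stamp.

Scaled: -71 mm / 1000 = -0.071, -70 mm / 1000 = -0.07.

Call:
{"name": "carry_out", "arguments": {
  "deltas": [
    {"dx": 0,"dy": 0,"dz": -0.025,"yaw": 0,"fingers": 0.2},
    {"dx": 0,"dy": 0,"dz": -0.05,"yaw": 0,"fingers": 0.2},
    {"dx": 0,"dy": 0,"dz": -0.065,"yaw": 0,"fingers": 0.2},
    {"dx": 0,"dy": 0,"dz": -0.07,"yaw": 0,"fingers": 0.2},
    {"dx": 0,"dy": 0,"dz": -0.071,"yaw": 0,"fingers": 0.2}
  ]
}}

```text
t: 17.25
position: [0.5478, -0.0347, 0.0845]
tcp_rot: [-0.0, 0.607, 0.794, 0.0]
ft_force: [0.4, 1.2, -0.2]
grip_width: 0.261
gripper_force: 19.8
```

Scaled: -2 mm / 1000 = -0.002, -1 mm / 1000 = -0.001.

Call:
{"name": "carry_out", "arguments": {
  "deltas": [
    {"dx": 0,"dy": 0,"dz": -0.001,"yaw": 0,"fingers": 0.2},
    {"dx": 0,"dy": 0,"dz": -0.002,"yaw": 0,"fingers": 0.2},
    {"dx": 0,"dy": 0,"dz": -0.002,"yaw": 0,"fingers": 0.2},
    {"dx": 0,"dy": 0,"dz": -0.002,"yaw": 0,"fingers": 0.2},
    {"dx": 0,"dy": 0,"dz": -0.002,"yaw": 0,"fingers": 0.2}
  ]
}}

```text
t: 17.75
position: [0.5476, -0.0363, 0.083]
tcp_rot: [0.0, 0.608, 0.794, 0.0]
ft_force: [-0.9, 0.0, -0.7]
grip_width: 0.261
gripper_force: 19.8
```

Two millimetres more, one at a time, watching the force.

Scaled: -2 mm / 1000 = -0.002, -1 mm / 1000 = -0.001.

Call:
{"name": "carry_out", "arguments": {
  "deltas": [
    {"dx": 0,"dy": 0,"dz": -0.001,"yaw": 0,"fingers": 0.2},
    {"dx": 0,"dy": 0,"dz": -0.001,"yaw": 0,"fingers": 0.2},
    {"dx": 0,"dy": 0,"dz": -0.002,"yaw": 0,"fingers": 0.2},
    {"dx": 0,"dy": 0,"dz": -0.002,"yaw": 0,"fingers": 0.2},
    {"dx": 0,"dy": 0,"dz": -0.002,"yaw": 0,"fingers": 0.2}
  ]
}}

```text
t: 18.25
position: [0.5474, -0.0363, 0.0808]
tcp_rot: [0.0, 0.608, 0.794, 0.0]
ft_force: [-0.3, 0.2, 1.0]
grip_width: 0.266
gripper_force: 19.6
```

Call:
{"name": "carry_out", "arguments": {
  "deltas": [
    {"dx": 0,"dy": 0,"dz": 0,"yaw": 0,"fingers": 0.3},
    {"dx": 0,"dy": 0,"dz": 0,"yaw": 0,"fingers": 0.4},
    {"dx": 0,"dy": 0,"dz": 0,"yaw": 0,"fingers": 0.6},
    {"dx": 0,"dy": 0,"dz": 0,"yaw": 0,"fingers": 0.6},
    {"dx": 0,"dy": 0,"dz": 0,"yaw": 0,"fingers": 0.6}
  ]
}}

```text
t: 18.75
position: [0.5475, -0.0362, 0.0807]
tcp_rot: [0.0, 0.608, 0.794, 0.0]
ft_force: [0.2, 0.1, -0.1]
grip_width: 0.6
gripper_force: 0.0
```

Scaled: 129 mm / 1000 = 0.129, 120 mm / 1000 = 0.12.

Call:
{"name": "carry_out", "arguments": {
  "deltas": [
    {"dx": 0,"dy": 0,"dz": 0.03,"yaw": 0,"fingers": 0.7},
    {"dx": 0,"dy": 0,"dz": 0.075,"yaw": 0,"fingers": 0.8},
    {"dx": 0,"dy": 0,"dz": 0.12,"yaw": 0,"fingers": 0.8},
    {"dx": -0.01,"dy": 0.045,"dz": 0.129,"yaw": 0,"fingers": 0.8},
    {"dx": -0.022,"dy": 0.092,"dz": 0.129,"yaw": 0,"fingers": 0.8}
  ]
}}

```text
t: 19.25
position: [0.5273, 0.0551, 0.2123]
tcp_rot: [0.003, 0.61, 0.792, 0.002]
ft_force: [0.3, 1.2, -0.5]
grip_width: 0.796
gripper_force: 0.0
```

Scaled: 124 mm / 1000 = 0.124, 84 mm / 1000 = 0.084.

Call:
{"name": "carry_out", "arguments": {
  "deltas": [
    {"dx": -0.015,"dy": 0.042,"dz": 0,"yaw": 0,"fingers": 0.8},
    {"dx": -0.03,"dy": 0.084,"dz": 0,"yaw": 0,"fingers": 0.8},
    {"dx": -0.045,"dy": 0.124,"dz": 0,"yaw": 0,"fingers": 0.8},
    {"dx": -0.045,"dy": 0.124,"dz": 0,"yaw": 0,"fingers": 0.8},
    {"dx": -0.045,"dy": 0.124,"dz": 0,"yaw": 0,"fingers": 0.8}
  ]
}}

```text
t: 19.75
position: [0.48, 0.1808, 0.2098]
tcp_rot: [0.0, 0.607, 0.795, -0.0]
ft_force: [0.1, -1.3, -1.0]
grip_width: 0.802
gripper_force: 0.0
```

Run:
```python
from h import *
from station import r
s,c=wrist(r,"w11"); print(s["position"],np.linalg.norm(s["qvel"]))
```

```text
[0.47998442 0.18076168 0.20975457] 0.06440672361955806
```

Scaled: 80 mm / 1000 = 0.08, 40 mm / 1000 = 0.04.

Call:
{"name": "carry_out", "arguments": {
  "deltas": [
    {"dx": -0.013,"dy": 0.04,"dz": 0,"yaw": 0,"fingers": 0.8},
    {"dx": -0.025,"dy": 0.08,"dz": 0,"yaw": 0,"fingers": 0.8},
    {"dx": -0.025,"dy": 0.08,"dz": 0,"yaw": 0,"fingers": 0.8},
    {"dx": -0.025,"dy": 0.08,"dz": 0,"yaw": 0,"fingers": 0.8},
    {"dx": -0.025,"dy": 0.08,"dz": 0,"yaw": 0,"fingers": 0.8}
  ]
}}

```text
t: 20.3
position: [0.4565, 0.2571, 0.2098]
tcp_rot: [0.001, 0.61, 0.792, -0.001]
ft_force: [1.0, -0.1, 0.3]
grip_width: 0.801
gripper_force: 0.0
```

Run:
```python
from h import *
from station import r
s,c=wrist(r,"w12"); print(s["position"],np.linalg.norm(s["qvel"]))
a=load("w11"); out=[]
for k in (a,c):
    u,v=project(k,(.451,.301,.04)); x0,y0=int(u-65),max(0,int(v-70)); out.append(cv2.resize(k["image"][y0:y0+140,x0:x0+130],(390,420),interpolation=cv2.INTER_CUBIC)); print(u,v,x0,y0)
cv2.imwrite("pics/m12.png",np.hstack(out)[:,:,::-1])
```

```text
[0.45651955 0.25706024 0.20976278] 0.010246634761506543
285.573932575382 69.61673084977144 220 0
287.9176259705732 155.8560061419557 222 85
```

View pics/m12.png

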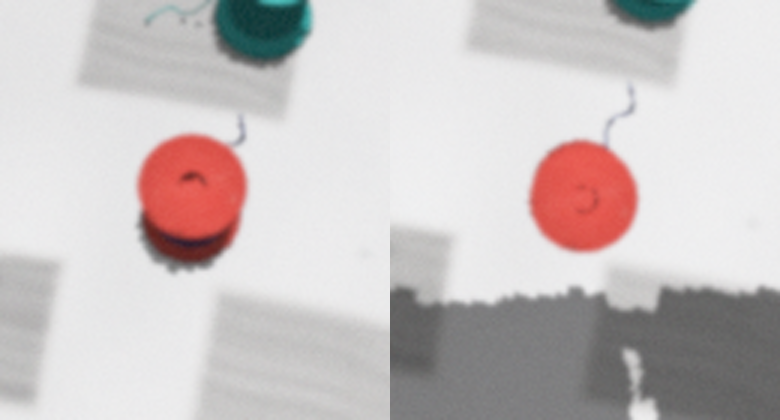

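Red top flange with blue thread below, centred at (192,187) in the left crop and at (194,196) in the right crop's own coordinates. The turquoise spool stands 60 px or more above it in the picture.

Run:
```python
from h import *
a,c=load("w11"),load("w12")
p=[(a,220+192/3,187/3),(c,222+194/3,85+196/3)]
print(tri(p)); [print(at_z(*x,.052)) for x in p]
```

```text
(array([0.44823236, 0.30596862, 0.0466579 ]), [np.float64(0.1), np.float64(0.1)])
[0.44835714 0.30484593 0.052     ]
[0.44815827 0.30632489 0.052     ]
```

Scaled: -150 mm / 1000 = -0.15, -130 mm / 1000 = -0.13.

Call:
{"name": "carry_out", "arguments": {
  "deltas": [
    {"dx": -0.007,"dy": 0.045,"dz": 0,"yaw": 0,"fingers": 0.8},
    {"dx": -0.007,"dy": 0.046,"dz": -0.045,"yaw": 0,"fingers": 0.8},
    {"dx": -0.007,"dy": 0.046,"dz": -0.09,"yaw": 0,"fingers": 0.8},
    {"dx": -0.007,"dy": 0.046,"dz": -0.13,"yaw": 0,"fingers": 0.8},
    {"dx": -0.007,"dy": 0.046,"dz": -0.15,"yaw": 0,"fingers": 0.8}
  ]
}}

```text
t: 20.85
position: [0.4481, 0.3029, 0.0568]
tcp_rot: [-0.0, 0.609, 0.793, -0.002]
ft_force: [-0.7, 0.1, 0.7]
grip_width: 0.801
gripper_force: 0.0
```

Scaled: -12 mm / 1000 = -0.012, -10 mm / 1000 = -0.01.

Call:
{"name": "carry_out", "arguments": {
  "deltas": [
    {"dx": 0,"dy": 0,"dz": -0.01,"yaw": 0,"fingers": 0.8},
    {"dx": 0,"dy": 0,"dz": -0.012,"yaw": 0,"fingers": 0.5},
    {"dx": 0,"dy": 0,"dz": -0.012,"yaw": 0,"fingers": 0.5},
    {"dx": 0,"dy": 0,"dz": -0.012,"yaw": 0,"fingers": 0.5},
    {"dx": 0,"dy": 0,"dz": -0.012,"yaw": 0,"fingers": 0.5}
  ],
  "newtons": 12
}}

```text
t: 21.35
position: [0.4491, 0.3062, 0.049]
tcp_rot: [0.0, 0.608, 0.794, 0.001]
ft_force: [0.4, 0.6, -0.4]
grip_width: 0.502
gripper_force: 0.0
```

Call:
{"name": "carry_out", "arguments": {
  "deltas": [
    {"dx": 0,"dy": 0,"dz": 0,"yaw": 0,"fingers": 0.2},
    {"dx": 0,"dy": 0,"dz": 0,"yaw": 0,"fingers": 0.2},
    {"dx": 0,"dy": 0,"dz": 0,"yaw": 0,"fingers": 0.2},
    {"dx": 0,"dy": 0,"dz": 0,"yaw": 0,"fingers": 0.2},
    {"dx": 0,"dy": 0,"dz": 0,"yaw": 0,"fingers": 0.2}
  ]
}}

```text
t: 21.85
position: [0.4485, 0.306, 0.0481]
tcp_rot: [0.0, 0.608, 0.794, 0.0]
ft_force: [-0.7, 0.7, 6.5]
grip_width: 0.326
gripper_force: 11.4
```

Scaled: 80 mm / 1000 = 0.08, -78 mm / 1000 = -0.078.

Call:
{"name": "carry_out", "arguments": {
  "deltas": [
    {"dx": 0,"dy": 0,"dz": 0.015,"yaw": 0,"fingers": 0.2},
    {"dx": 0,"dy": 0,"dz": 0.045,"yaw": 0,"fingers": 0.2},
    {"dx": 0,"dy": 0,"dz": 0.08,"yaw": 0,"fingers": 0.2},
    {"dx": 0.01,"dy": -0.034,"dz": 0.08,"yaw": 0,"fingers": 0.2},
    {"dx": 0.023,"dy": -0.078,"dz": 0.08,"yaw": 0,"fingers": 0.2}
  ]
}}

```text
t: 22.35
position: [0.4719, 0.2303, 0.1296]
tcp_rot: [0.0, 0.606, 0.796, 0.002]
ft_force: [0.2, -0.7, -0.9]
grip_width: 0.323
gripper_force: 11.9
```

Run:
```python
from h import *
from station import r
c=load("w10"); print("tin",at_z(c,140+215/1.5,132,.049))
s=r.read_state(); print(s["position"],s["grip_width"],s["gripper_force"])
```

```text
tin [0.53079706 0.02153039 0.049     ]
[0.47190624 0.2302963  0.12961656] 0.3231192968023675 11.867449227006546
```

Scaled: -205 mm / 1000 = -0.205, -180 mm / 1000 = -0.18.

Call:
{"name": "carry_out", "arguments": {
  "deltas": [
    {"dx": 0.013,"dy": -0.045,"dz": 0,"yaw": 0,"fingers": 0.2},
    {"dx": 0.026,"dy": -0.09,"dz": 0,"yaw": 0,"fingers": 0.2},
    {"dx": 0.039,"dy": -0.135,"dz": 0,"yaw": 0,"fingers": 0.2},
    {"dx": 0.052,"dy": -0.18,"dz": 0,"yaw": 0,"fingers": 0.2},
    {"dx": 0.06,"dy": -0.205,"dz": 0,"yaw": 0,"fingers": 0.2}
  ]
}}

```text
t: 22.85
position: [0.5321, 0.0175, 0.1286]
tcp_rot: [0.001, 0.61, 0.792, -0.001]
ft_force: [-0.3, 0.6, -0.7]
grip_width: 0.323
gripper_force: 11.9
```

Scaled: -20 mm / 1000 = -0.02, -15 mm / 1000 = -0.015.

Call:
{"name": "carry_out", "arguments": {
  "deltas": [
    {"dx": 0,"dy": 0,"dz": -0.005,"yaw": 0,"fingers": 0.2},
    {"dx": 0,"dy": 0,"dz": -0.015,"yaw": 0,"fingers": 0.2},
    {"dx": 0,"dy": 0,"dz": -0.02,"yaw": 0,"fingers": 0.2},
    {"dx": 0,"dy": 0,"dz": -0.02,"yaw": 0,"fingers": 0.2},
    {"dx": 0,"dy": 0,"dz": -0.02,"yaw": 0,"fingers": 0.2}
  ]
}}

```text
t: 23.35
position: [0.531, 0.0242, 0.1075]
tcp_rot: [-0.0, 0.607, 0.794, -0.0]
ft_force: [-0.2, 0.5, -1.1]
grip_width: 0.321
gripper_force: 11.9
```

Run:
```python
from h import *
from station import r
s,c=wrist(r,"w13"); print(s["position"],np.linalg.norm(s["qvel"]))
S=r.capture("scene"); T=r.capture("top"); pickle.dump({"scene":S,"top":T},open("cap2.pkl","wb"))
x0,y0=215,130
cv2.imwrite("pics/m13.png",np.hstack([cv2.resize(S["image"][y0:y0+140,x0:x0+130],(390,420),interpolation=cv2.INTER_CUBIC),cv2.resize(c["image"][100:380,140:400],(390,420),interpolation=cv2.INTER_CUBIC)])[:,:,::-1])
```

```text
[0.53101579 0.02416296 0.10751302] 0.012820968110935556
```

View pics/m13.png

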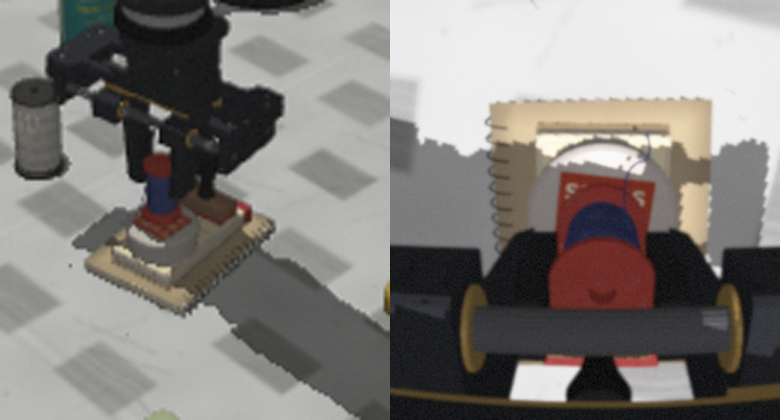

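The spool hangs upright over the tin, at (160,190) in the left crop. The stamp stands behind it on the red half, at (215,205). Now I set the spool down gently.

Scaled: -9 mm / 1000 = -0.009, -8 mm / 1000 = -0.008.

Call:
{"name": "carry_out", "arguments": {
  "deltas": [
    {"dx": 0,"dy": 0,"dz": -0.003,"yaw": 0,"fingers": 0.2},
    {"dx": 0,"dy": 0,"dz": -0.006,"yaw": 0,"fingers": 0.2},
    {"dx": 0,"dy": 0,"dz": -0.008,"yaw": 0,"fingers": 0.2},
    {"dx": 0,"dy": 0,"dz": -0.009,"yaw": 0,"fingers": 0.2},
    {"dx": 0,"dy": 0,"dz": -0.009,"yaw": 0,"fingers": 0.2}
  ]
}}

```text
t: 24.0
position: [0.5313, 0.0227, 0.0985]
tcp_rot: [-0.0, 0.608, 0.794, -0.0]
ft_force: [-0.5, -0.3, -0.4]
grip_width: 0.322
gripper_force: 11.9
```

Scaled: -1 mm / 1000 = -0.001.

Call:
{"name": "carry_out", "arguments": {
  "deltas": [
    {"dx": 0,"dy": 0,"dz": -0.001,"yaw": 0,"fingers": 0.2},
    {"dx": 0,"dy": 0,"dz": -0.001,"yaw": 0,"fingers": 0.2},
    {"dx": 0,"dy": 0,"dz": -0.001,"yaw": 0,"fingers": 0.2},
    {"dx": 0,"dy": 0,"dz": -0.001,"yaw": 0,"fingers": 0.2},
    {"dx": 0,"dy": 0,"dz": -0.001,"yaw": 0,"fingers": 0.2}
  ]
}}

```text
t: 24.5
position: [0.5314, 0.0228, 0.0978]
tcp_rot: [0.0, 0.608, 0.794, 0.0]
ft_force: [0.6, 0.0, -0.6]
grip_width: 0.32
gripper_force: 11.9
```

Scaled: -2 mm / 1000 = -0.002, -1 mm / 1000 = -0.001.

Call:
{"name": "carry_out", "arguments": {
  "deltas": [
    {"dx": 0,"dy": 0,"dz": -0.001,"yaw": 0,"fingers": 0.2},
    {"dx": 0,"dy": 0,"dz": -0.001,"yaw": 0,"fingers": 0.2},
    {"dx": 0,"dy": 0,"dz": -0.002,"yaw": 0,"fingers": 0.2},
    {"dx": 0,"dy": 0,"dz": -0.002,"yaw": 0,"fingers": 0.2},
    {"dx": 0,"dy": 0,"dz": -0.002,"yaw": 0,"fingers": 0.2}
  ]
}}

```text
t: 25.0
position: [0.5315, 0.0231, 0.0968]
tcp_rot: [0.0, 0.608, 0.794, 0.0]
ft_force: [-2.8, 0.1, 10.5]
grip_width: 0.321
gripper_force: 11.0
```

Contact (10 N up). I ease off 1 mm, release slowly and rise.

Scaled: 1 mm / 1000 = 0.001.

Call:
{"name": "carry_out", "arguments": {
  "deltas": [
    {"dx": 0,"dy": 0,"dz": 0.001,"yaw": 0,"fingers": 0.2},
    {"dx": 0,"dy": 0,"dz": 0.001,"yaw": 0,"fingers": 0.35},
    {"dx": 0,"dy": 0,"dz": 0.001,"yaw": 0,"fingers": 0.45},
    {"dx": 0,"dy": 0,"dz": 0.001,"yaw": 0,"fingers": 0.6},
    {"dx": 0,"dy": 0,"dz": 0.001,"yaw": 0,"fingers": 0.6}
  ]
}}

```text
t: 25.5
position: [0.5314, 0.0228, 0.0965]
tcp_rot: [-0.0, 0.608, 0.794, -0.0]
ft_force: [-0.3, 0.1, -0.6]
grip_width: 0.585
gripper_force: 0.0
```

Scaled: 120 mm / 1000 = 0.12, 95 mm / 1000 = 0.095.

Call:
{"name": "carry_out", "arguments": {
  "deltas": [
    {"dx": 0,"dy": 0,"dz": 0.02,"yaw": 0,"fingers": 0.6},
    {"dx": 0,"dy": 0,"dz": 0.05,"yaw": 0,"fingers": 0.6},
    {"dx": 0,"dy": 0,"dz": 0.095,"yaw": 0,"fingers": 0.6},
    {"dx": 0,"dy": -0.02,"dz": 0.12,"yaw": 0,"fingers": 0.6},
    {"dx": 0,"dy": -0.05,"dz": 0.12,"yaw": 0,"fingers": 0.6}
  ]
}}

```text
t: 26.0
position: [0.5339, -0.0256, 0.2203]
tcp_rot: [0.003, 0.607, 0.795, 0.003]
ft_force: [0.8, -0.3, -1.1]
grip_width: 0.602
gripper_force: 0.0
```

Scaled: -60 mm / 1000 = -0.06, -30 mm / 1000 = -0.03.

Call:
{"name": "carry_out", "arguments": {
  "deltas": [
    {"dx": 0.01,"dy": -0.03,"dz": 0,"yaw": 0,"fingers": 0.6},
    {"dx": 0.015,"dy": -0.06,"dz": 0,"yaw": 0,"fingers": 0.6},
    {"dx": 0.015,"dy": -0.06,"dz": 0,"yaw": 0,"fingers": 0.6},
    {"dx": 0.015,"dy": -0.06,"dz": 0,"yaw": 0,"fingers": 0.6},
    {"dx": 0.015,"dy": -0.06,"dz": 0,"yaw": 0,"fingers": 0.6}
  ]
}}

```text
t: 26.5
position: [0.5462, -0.0857, 0.2165]
tcp_rot: [-0.001, 0.608, 0.794, 0.0]
ft_force: [-0.2, 0.5, 0.7]
grip_width: 0.6
gripper_force: 0.0
```

Run:
```python
from h import *
from station import r
s,c=wrist(r,"w14"); print(s["position"],np.linalg.norm(s["qvel"]))
S=r.capture("scene"); 
x0,y0=215,130
cv2.imwrite("pics/m14.png",np.hstack([cv2.resize(S["image"][y0:y0+140,x0:x0+130],(390,420),interpolation=cv2.INTER_CUBIC),cv2.resize(c["image"][0:280,140:400],(390,420),interpolation=cv2.INTER_CUBIC)])[:,:,::-1])
```

```text
[ 0.54619307 -0.08566614  0.21652547] 0.013350182097168754
```

View pics/m14.png

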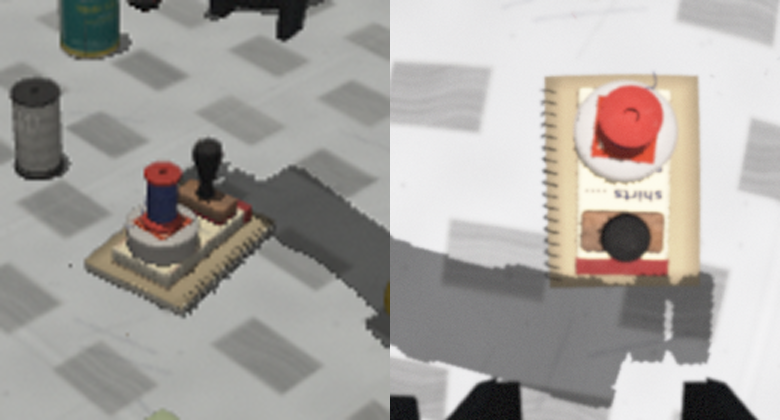

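Everything is standing. Right crop: spool top (629,118), tin top (626,131), stamp base about (621,232), red pad end (576–667,275).

Run:
```python
from h import *
c=load("w14"); f=lambda p,z:at_z(c,140+(p[0]-390)/1.5,p[1]/1.5,z)[:2]
u=np.array([np.cos(np.radians(-75.2)),np.sin(np.radians(-75.2))]); v=np.array([-u[1],u[0]])
re=f((576,275),.025)/2+f((667,275),.025)/2; pc=re-.063*u; print("pad centre from red end",pc)
pc=(pc+np.array([.5394,-.007]))/2
k=f((626,238),.085)
for n,p in (("tin",f((626,131),.049)),("spool",f((629,118),.101)),("stampbase",f((621,232),.042)),("knob",k)): print(n,p,((p-pc)@u*1000).round(1),((p-pc)@v*1000).round(1))
bk=np.mean([f(p,.01) for p in [(546,76),(698,77),(698,284),(549,287)]],0); print("book",bk)
```

```text
pad centre from red end [ 0.53859632 -0.00651615]
tin [0.53172723 0.02137751] -29.1 0.2
spool [0.53066055 0.02091916] -28.9 -1.0
stampbase [ 0.54557205 -0.03904128] 32.9 -1.9
knob [ 0.5464178  -0.03867051] 32.7 -1.0
book [ 0.53952059 -0.00570302]
```

All within tolerance by a wide margin; handing in.

```bash
python3 -c "
from station import r
print(r.finish_job())"
```

```text
the job is handed in; nothing more can be done
None
```

The job is built and handed in at about 26 s: my last camera check put the pad, tin, stamp and spool within about 3 mm of their target positions, with everything released and the tall spool, soap and tape never touched, but the hand-in returned no verdict.

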